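# Heft two look-alike bottles and put the heavy liquid in the spill tray

### The job

The two identical small screw-cap bottles standing on the open bench (not those in the blue bin) look alike, but one holds a dense heavy liquid and weighs about three times as much as the other, which holds water. Find by lifting which one is the heavier and stand that one gently and upright inside the square steel spill tray; do not set the lighter one in the tray, but leave it standing upright on the bench.

Things in the scene. Friction and masses are not known exactly. Their poses are not given: they have to be found in the camera images.
- bottle_a: One of two identical round translucent screw-cap bottles with bluish liquid, upright on the bench: 60 mm diameter, 94 mm high, cap (top 22 mm) 52 mm wide. Grip the body 40 to 60 mm above its foot. It weighs about 0.5 kg (dense liquid) or about 0.17 kg (water), within 12 percent; which cannot be seen. Origin: centre of its underside; z up through the cap.
- bottle_b: The other of the two identical bottles: 60 mm diameter, 94 mm high, same look. It weighs about 0.17 kg if bottle_a weighs about 0.5 kg, and the other way round. Origin: centre of its underside; z up through the cap.
- tray: Square open stainless-steel spill tray, fixed to the bench, 140 x 140 mm outside, 22 mm high, walls 4 mm thick with a rolled rim of 6 mm (inside 132 x 132 mm); its floor lies about 4 mm above the bench. Origin: centre of its underside, on the bench; x and y axes along its sides, z up.
There are look-alikes about, which are no part of the job. Leave any brown or purple look-alike of the bottle_b alone. What is shaped like the bottle_a but yellow is not meant.

How it is judged:
By the outcome, as a careful person would: the job done as asked, in the order asked, and still so for the second after the job is handed in, with the robot touching nothing.
It also fails if it takes over 51 s, if anything falls off the work surface, if the arm or the gripper's body presses on something with over 40 N, if the wrist force passes 120 N, or if a joint passes its speed limit or range.

### The arm

A 6-joint arm with a two-finger parallel gripper is mounted at the origin on a cart in front of the work surface, level with it; the furniture and walls round the work are solid. World frame = base frame: x ahead of the robot, y to its left, z up, the work surface at z = 0. Lengths are in m, angles in rad, forces in N, time in s.
With the tool pointing down it reaches from about 0.35 to 0.975 m from the base axis. Payload 7.1 kg.
Tool frame: the origin (TCP) lies at the very end of the fingers, on their centre line; the grasp point (between the pads) lies 19 mm behind it; z points along the fingers, y is the line along which they close (so a half turn about z gives the same grasp; the last joint's range is limited). The gripper opens to 88 mm and grips with 3 to 60 N. Pads are 20 mm wide; open, the fingers measure 115 mm over their backs; the gripper's body (75 mm by 178 mm) begins 61 mm behind the grasp point.
Start: joints at [1.309, 0.423, 1.63, -0, 1.089, -0.019], TCP at [0.15, 0.607, 0.223] pointing down, gripper open.
Joint ranges: [-3, 3], [-0.9, 2.11], [0.09, 2.58], [-1.31, 4.45], [0.11, 2.69], [-2.54, 2.54]. Speed limits (rad/s): [2.39, 2.39, 3.01, 3.14, 3.14, 3.14].

### API

Orientations are given as a rotation vector (axis times angle).
In Python, from cell import manip gives the robot as it stands.
- The arm moves only by the tool apply_moves, never from a script. Its argument "increments" is text: rows parted by semicolons, each of 7 numbers parted by spaces: the shift along the tool's x, y, z in units of 2 cm (1.0 is 2 cm), then the turn, a rotation vector about the tool's x, y, z in units of 0.1 rad (1.0 is 0.1 rad), then the closure, from 0 (fully open) to 1 (shut). A call has 1 to 10 rows; each row shifts and turns the commanded pose from where the row before left it, along the tool's axes as they then stand; what a row does not reach is not made up. A row lasts 1/12 s, in which the tool goes at most 41.7 mm and 7.16 degrees, less where a joint would pass 70% of its speed; a pose out of reach is approached as far as the arm can. A call with a number of a shift or a turn outside -1 to 1 is refused whole. A call with a gripper value outside its range is refused whole. The fingers move at their own pace and stop on an object; "force" is the grip in N (left out, the last holds). Time passes only in rows, so rows that do not move let the fingers close. It gives the time, the measured TCP pose, the force, the opening and the grip force at its end, in the units of the state.
- manip.get_obs(): the state, without advancing time (a new reading comes with each control period).
- manip.snapshot(name): name is "side" or "top"; returns the picture (480x640x3 uint8, blue, green, red); there is no depth.
- manip.get_calibration(name): a dict with "K" (3x3 intrinsics, pixels), "R" (3x3) and "t" (3): a world point X has camera coordinates R X + t. Camera axes: x right, y down, z forward; pixel columns grow to the right and rows downward; lengths in m; the calibration is good to about 2 mm. A picture is of the moment at which its call begins. get_calibration takes no time and is no camera call.
- manip.job_done(): hands the job in; it is judged then, once.
The state is a dict: "time_s": time; "qpos": joint angles; "qvel": joint speeds; "tau": joint torques, N m; "eef_pos": TCP position; "orientation": TCP orientation; "contact_force": force on the tool from outside, world axes, zero at the start; "ft_torque": the same for the moment, N m; "opening": finger opening in m; "grasp_force": force on a finger pad.
Only numpy, scipy, OpenCV 4.12 (cv2) and the standard library are available. Lean on these libraries where they do the work, as an engineer would, in place of code of your own. Each camera call takes 0.05 s, during which the arm holds its last target. There are 200 camera calls.

## Working session

There is one attempt and no reset: what is moved stays moved. The work goes in short steps, Python scripts to look and compute and a tool call to move; the robot and the scene stay as the last step left them, time stands still between calls to the robot, and variables do not carry over. Pictures are saved under pics/ and viewed, at most 10 in all, crops included, and the job is handed in when it is done.

Besides the shell and the picture viewer there is one more tool, called after "Request:" as name(argument=value, ...) on one line, values as JSON. apply_moves: Moves the arm, as the interface text tells. Shifts and turns lie within -1 to 1; 1 stands for 2 cm of shift or 0.1 rad of turn. Its arguments: {"type":"object","properties":{"increments":{"type":"string"},"force":{"type":"number"}},"required":["increments"]}

```bash
mkdir -p pics; python3 - <<'E'
from cell import manip
import cv2
for n in("top","side"):
    cv2.imwrite(f"pics/{n}0.png",manip.snapshot(n))
    c=manip.get_calibration(n);print(n,c["K"],c["R"],c["t"])
o=manip.get_obs();print(o["time_s"],o["eef_pos"],o["orientation"],o["contact_force"],o["opening"])
E
```

```text
top [[454.4882223    0.         317.14752152]
 [  0.         454.4882223  243.0209338 ]
 [  0.           0.           1.        ]] [[ 0.0133791  -0.99977235 -0.01662059]
 [-0.98158221 -0.00996407 -0.19078021]
 [ 0.19057117  0.01886694 -0.98149206]] [0.09489124 0.48470076 0.78727232]
side [[451.40306033   0.         321.63109803]
 [  0.         451.40306033 239.41689566]
 [  0.           0.           1.        ]] [[ 0.83136084 -0.55552858  0.01507137]
 [-0.35503437 -0.55178997 -0.75463794]
 [ 0.42753918  0.62202558 -0.65596832]] [-0.35245881  0.2835477   0.61212198]
0.1 [0.15010161 0.6061889  0.22198695] [-3.80418203e-01 -3.11825533e+00  2.11846179e-03] [-0.78302141  0.18260113 -0.07099994] 0.08779857680346853
```

View pics/top0.png

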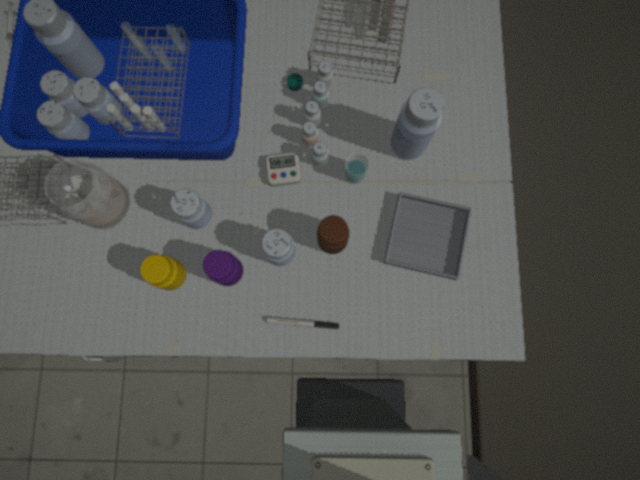

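View pics/side0.png

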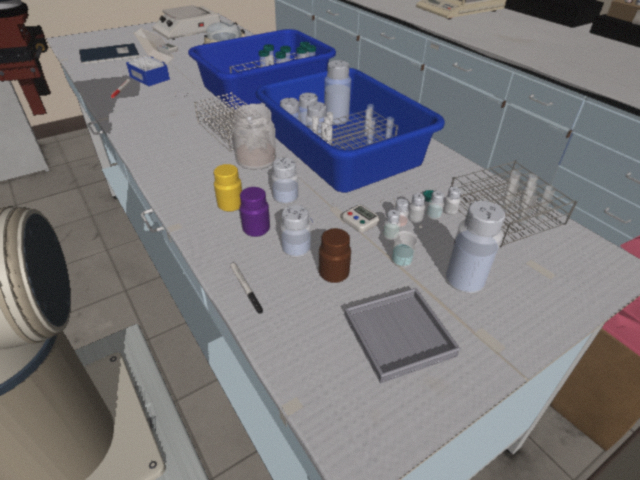

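The top view shows the arm out of frame.

Candidates:
- Top (190,207) / side (285,180): clear bottle.
- Top (279,246) / side (295,231): clear bottle.
- Yellow (163,271), purple (223,267) and brown (333,234): excluded by colour.
- Large clear bottle (415,123): too big.
- Bin bottles (65,105): excluded.

I choose the two clear ones on the bench. The tray is at about (428,235).

```bash
cat > h.py <<'E'
import numpy as np,cv2
from cell import manip
def ray(n,u,v):
    c=manip.get_calibration(n);R=c["R"];d=R.T@np.linalg.inv(c["K"])@[u,v,1.];return -R.T@c["t"],d
def plane(n,u,v,z):
    o,d=ray(n,u,v);return (o+d*(z-o[2])/d[2]).round(4)
def tri(a,b):
    (o1,d1),(o2,d2)=ray("top",*a),ray("side",*b)
    s=np.linalg.lstsq(np.c_[d1,-d2],o2-o1,rcond=None)[0];p,q=o1+s[0]*d1,o2+s[1]*d2
    return ((p+q)/2).round(4),np.linalg.norm(p-q).round(4)
def proj(n,X):
    c=manip.get_calibration(n);p=c["K"]@(c["R"]@np.array(X,float)+c["t"]);return (p[:2]/p[2]).round(1)
E
python3 - <<'E'
from h import *
t=cv2.imread("pics/top0.png");s=cv2.imread("pics/side0.png")
a=cv2.resize(t[180:280,140:480],None,fx=2.3,fy=2.3,interpolation=3)
b=cv2.resize(s[140:280,200:460],None,fx=2.3,fy=2.3,interpolation=3)
a=a[:, :782];b=cv2.copyMakeBorder(b,0,0,0,782-b.shape[1],0)
cv2.imwrite("pics/crop1.png",np.vstack([a,b]))
for u in((187,202),(277,242)):print(plane("top",*u,.094))
print(tri((187,202),(286,163)),tri((277,242),(295,214)))
for u in((163,270),(224,263),(333,230)):print("decoy",plane("top",*u,.09))
# tray rim corners
for u in((398,193),(471,208),(459,279),(385,264)):print("rim",plane("top",*u,.022))
for X in((.15,.607,.223),):print(proj("top",X),proj("side",X))
E
```

```text
[0.5462 0.3313 0.094 ]
[0.4756 0.1694 0.094 ]
(array([0.5465, 0.3292, 0.0986]), np.float64(0.0035)) (array([0.4754, 0.1698, 0.0922]), np.float64(0.0012))
decoy [0.425 0.366 0.09 ]
decoy [0.4384 0.2607 0.09  ]
decoy [0.4988 0.0723 0.09  ]
rim [ 0.5884 -0.0536  0.022 ]
rim [ 0.5597 -0.1921  0.022 ]
rim [ 0.4232 -0.163   0.022 ]
rim [ 0.4498 -0.0265  0.022 ]
[-66.6 458.8] [ 42.3 103.7]
```

View pics/crop1.png

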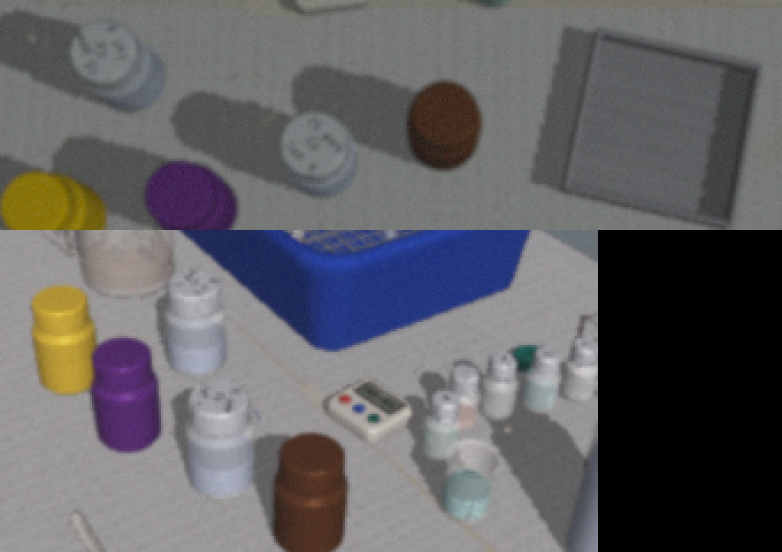

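The crop confirms two identical clear bottles with bluish liquid at (0.546,0.331) and (0.475,0.169). Their triangulated cap heights of about 0.092–0.099 match the given 94 mm. The tray centre is about (0.505,-0.109), with sides of about 0.14. I'll go to the nearer bottle first, closing roughly across the purple–brown line.

Request:
apply_moves(increments="-0.84 -0.7 0 0 0 0 0;-0.84 -0.7 0 0 0 0 0;-0.84 -0.7 0 0 0 0 0;-0.84 -0.7 0 0 0 0 0;-0.84 -0.7 0 0 0 0 0;-0.84 -0.7 0 0 0 0 0;-0.84 -0.7 0 0 0 0 0;-0.84 -0.7 0 0 0 0 0;-0.84 -0.7 0 0 0 0 0;-0.84 -0.7 0 0 0 0 0", force=20)

```text
time_s: 0.93
eef_pos: [0.28, 0.4293, 0.2224]
orientation: [-0.38, -3.118, 0.001]
contact_force: [1.3, 0.4, 0.1]
opening: 0.0877
grasp_force: 0.0
```

Request:
apply_moves(increments="-0.84 -0.7 0 0 0 0 0;-0.84 -0.7 0 0 0 0 0;-0.84 -0.7 0 0 0 0 0;-0.84 -0.7 0 0 0 0 0;-0.84 -0.7 0 0 0 0 0;-0.84 -0.7 0 0 0 0 0;-0.84 -0.7 0 0 0 0 0;-0.84 -0.7 0 0 0 0 0;-0.84 -0.7 0 0 0 0 0;-0.84 -0.7 0 0 0 0 0")

```text
time_s: 1.77
eef_pos: [0.4094, 0.253, 0.2225]
orientation: [-0.38, -3.118, 0.001]
contact_force: [-0.6, 0.1, -1.2]
opening: 0.0879
grasp_force: 0.0
```

Request:
apply_moves(increments="-0.84 -0.7 0 0 0 0 0;-0.84 -0.7 0 0 0 0 0;-0.84 -0.7 0 0 0 0 0;-0.84 -0.7 0 0 0 0 0;-0.84 -0.7 0 0 0 0 0;0 0 0 0 0 1 0;0 0 0 0 0 1 0;0 0 0 0 0 1 0;0 0 0 0 0 1 0;0 0 0 0 0 1 0")

```text
time_s: 2.6
eef_pos: [0.4735, 0.1657, 0.2224]
orientation: [-1.148, -2.924, 0.001]
contact_force: [-0.0, 0.2, -0.1]
opening: 0.0882
grasp_force: 0.0
```

Request:
apply_moves(increments="0 0 0 0 0 1 0;0 0 0 0 0 1 0;0 0 0 0 0 1 0;0 0 0 0 0 1 0;0 0 0 0 0 1 0;0 0 0 0 0 0 0;0 0 0 0 0 0 0")

```text
time_s: 3.18
eef_pos: [0.4736, 0.1659, 0.2225]
orientation: [-1.825, -2.557, 0.001]
contact_force: [-0.6, -0.1, 0.1]
opening: 0.0877
grasp_force: 0.0
```

```bash
cat >> h.py <<'E'
from scipy.spatial.transform import Rotation as Ro
def delta(T):
    o=manip.get_obs();R=Ro.from_rotvec(o["orientation"]).as_matrix()
    print("t",round(o["time_s"],2),"tcp",np.round(o["eef_pos"],4),"F",np.round(o["contact_force"],2),"open",round(o["opening"],4),"tooly",R[:,1].round(3),"toolz",R[:,2].round(3))
    print("units",(R.T@(np.array(T)-o["eef_pos"])/.02).round(2))
E
python3 - <<'E'
from h import *
delta((.4745,.169,.031))
cv2.imwrite("pics/t1.png",np.hstack([manip.snapshot("top")[100:330,100:400],manip.snapshot("side")[60:290,150:450]]))
print(proj("top",(.4745,.169,.094)),proj("side",(.4745,.169,.094)))
for u in((128,205),(60,165)):print(plane("top",*u,.0),plane("top",*u,.12))
for u in((230,155),(30,145)):print("bin",plane("top",*u,.12))
print(proj("side",(.63,.3,.0)))
E
```

```text
t 3.18 tcp [0.4736 0.1659 0.2225] F [-0.6  -0.07  0.06] open 0.0877 tooly [ 0.946  0.325 -0.   ] toolz [-0. -0. -1.]
units [0.13 0.1  9.57]
[277.2 242.6] [295.1 213.6]
[0.566  0.4789 0.    ] [0.5326 0.4243 0.12  ]
[0.6488 0.6258 0.    ] [0.6039 0.5509 0.12  ]
bin [0.6244 0.2534 0.12  ]
bin [0.6407 0.609  0.12  ]
[323.6 194.8]
```

View pics/t1.png

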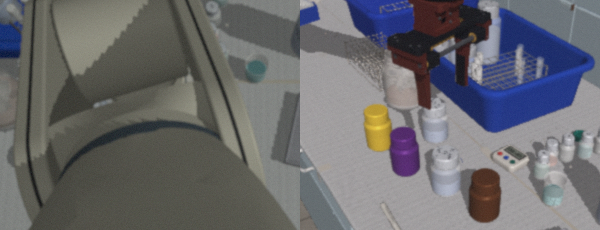

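The side view shows the open fingers above the near bottle (crop 440,172 is its body, purple and brown beside it). The top view is blocked by the arm. Descending.

Request:
apply_moves(increments="0.13 0.1 1 0 0 0 0;0 0 1 0 0 0 0;0 0 1 0 0 0 0;0 0 1 0 0 0 0;0 0 1 0 0 0 0;0 0 1 0 0 0 0;0 0 1 0 0 0 0;0 0 1 0 0 0 0")

```text
time_s: 3.95
eef_pos: [0.4749, 0.1691, 0.0618]
orientation: [1.826, 2.556, 0.0]
contact_force: [-0.1, -0.4, -0.7]
opening: 0.0878
grasp_force: 0.0
```

Request:
apply_moves(increments="0 0 0.8 0 0 0 0;0 0 0.7 0 0 0 0;0 0 0 0 0 0 0;0 0 0 0 0 0 0")

```text
time_s: 4.28
eef_pos: [0.4744, 0.1689, 0.0322]
orientation: [-1.827, -2.555, 0.002]
contact_force: [-0.9, -0.9, 0.9]
opening: 0.0876
grasp_force: 0.0
```

Request:
apply_moves(increments="0 0 0 0 0 0 0.3;0 0 0 0 0 0 0.5;0 0 0 0 0 0 1;0 0 0 0 0 0 1;0 0 0 0 0 0 1;0 0 0 0 0 0 1;0 0 0 0 0 0 1;0 0 0 0 0 0 1", force=20)

```text
time_s: 4.95
eef_pos: [0.4758, 0.1694, 0.0334]
orientation: [1.828, 2.553, 0.002]
contact_force: [0.9, 0.4, 5.8]
opening: 0.0594
grasp_force: 20.0
```

Request:
apply_moves(increments="0 0 -0.2 0 0 0 1;0 0 -0.4 0 0 0 1;0 0 -0.6 0 0 0 1;0 0 -0.8 0 0 0 1;0 0 0 0 0 0 1;0 0 0 0 0 0 1;0 0 0 0 0 0 1;0 0 0 0 0 0 1", force=25)

```text
time_s: 5.62
eef_pos: [0.4742, 0.1688, 0.072]
orientation: [-1.828, -2.554, 0.002]
contact_force: [0.1, 0.8, -1.4]
opening: 0.0591
grasp_force: 25.0
```

```bash
python3 - <<'E'
from h import *
for i in range(4):
    manip.snapshot("side");delta((.4745,.169,.031))
E
```

```text
t 5.67 tcp [0.4742 0.1688 0.0719] F [ 0.22  0.36 -2.38] open 0.059 tooly [ 0.947  0.322 -0.001] toolz [-0.001 -0.    -1.   ]
units [0.   0.02 2.05]
t 5.72 tcp [0.4742 0.1689 0.072 ] F [ 0.6  -0.4  -0.61] open 0.059 tooly [ 0.947  0.322 -0.002] toolz [-0.001 -0.    -1.   ]
units [0.   0.02 2.05]
t 5.77 tcp [0.4743 0.1689 0.072 ] F [-0.62  0.47 -1.43] open 0.0594 tooly [ 0.947  0.322 -0.001] toolz [-0.001 -0.    -1.   ]
units [0.   0.01 2.05]
t 5.82 tcp [0.4745 0.1689 0.0721] F [ 0.2   0.55 -1.33] open 0.0594 tooly [ 0.947  0.322 -0.001] toolz [-0.001 -0.    -1.   ]
units [0.   0.   2.06]
```

The load is about 1.4 N, so about 0.15 kg: this is the water bottle. I'll set it back where it stood.

Request:
apply_moves(increments="0 0 0.6 0 0 0 1;0 0 0.6 0 0 0 1;0 0 0.4 0 0 0 1;0 0 0.2 0 0 0 1;0 0 0.1 0 0 0 1;0 0 0.08 0 0 0 1;0 0 0 0 0 0 1;0 0 0 0 0 0 1")

```text
time_s: 6.48
eef_pos: [0.4749, 0.1691, 0.0335]
orientation: [1.829, 2.554, 0.0]
contact_force: [-0.7, -1.1, -1.5]
opening: 0.0593
grasp_force: 25.0
```

Request:
apply_moves(increments="0 0 0 0 0 0 0.6;0 0 0 0 0 0 0.2;0 0 0 0 0 0 0;0 0 0 0 0 0 0;0 0 0 0 0 0 0;0 0 0 0 0 0 0;0 0 0 0 0 0 0")

```text
time_s: 7.07
eef_pos: [0.4749, 0.1691, 0.0331]
orientation: [1.829, 2.554, 0.0]
contact_force: [0.3, 0.2, -1.0]
opening: 0.0878
grasp_force: 0.0
```

Request:
apply_moves(increments="0 0 -0.6 0 0 0 0;0 0 -1 0 0 0 0;0 0 -1 0 0 0 0;0 0 -1 0 0 0 0;0 0 -1 0 0 0 0;0 0 -1 0 0 0 0;0 0 -1 0 0 -1 0;0 0 -1 0 0 -1 0;0 0 -1 0 0 -1 0;0 0 -1 0 0 -1 0")

```text
time_s: 7.9
eef_pos: [0.4745, 0.1689, 0.227]
orientation: [1.278, 2.869, 0.001]
contact_force: [-0.3, 0.2, -0.8]
opening: 0.0877
grasp_force: 0.0
```

Request:
apply_moves(increments="0 0 0 0 0 -1 0;0 0 0 0 0 -1 0;0 0 0 0 0 -1 0;0 0 0 0 0 -1 0;0 0 0 0 0 -1 0;0 0 0 0 0 -1 0;0 0 0 0 0 -1 0;0 0 0 0 0 -1 0;0 0 0 0 0 0 0;0 0 0 0 0 0 0")

```text
time_s: 8.73
eef_pos: [0.4747, 0.169, 0.2257]
orientation: [0.072, 3.14, 0.0]
contact_force: [-0.2, -0.4, -0.2]
opening: 0.0879
grasp_force: 0.0
```

```bash
python3 - <<'E'
from h import *
delta((.546,.3305,.031))
E
```

```text
t 8.73 tcp [0.4747 0.169  0.2257] F [-0.24 -0.38 -0.23] open 0.0879 tooly [0.046 0.999 0.   ] toolz [ 0.001  0.    -1.   ]
units [-3.19  8.23  9.74]
```

Request:
apply_moves(increments="-0.32 0.82 0 0 0 0 0;-0.32 0.82 0 0 0 0 0;-0.32 0.82 0 0 0 0 0;-0.32 0.82 0 0 0 0 0;-0.32 0.82 0 0 0 0 0;-0.32 0.82 0 0 0 0 0;-0.32 0.82 0 0 0 0 0;-0.32 0.82 0 0 0 0 0;-0.32 0.82 0 0 0 0 0;-0.31 0.85 0 0 0 0 0")

```text
time_s: 9.57
eef_pos: [0.5458, 0.3315, 0.2253]
orientation: [-0.073, -3.141, 0.0]
contact_force: [0.9, -0.7, 0.1]
opening: 0.0876
grasp_force: 0.0
```

Request:
apply_moves(increments="0 0 1 0 0 0 0;0 0 1 0 0 0 0;0 0 1 0 0 0 0;0 0 1 0 0 0 0;0 0 1 0 0 0 0;0 0 0 0 0 0 0;0 0 0 0 0 0 0")

```text
time_s: 10.15
eef_pos: [0.545, 0.3304, 0.1245]
orientation: [-0.07, -3.139, 0.002]
contact_force: [-0.1, -0.3, 0.2]
opening: 0.0877
grasp_force: 0.0
```

```bash
python3 - <<'E'
from h import *
delta((.546,.3305,.031))
s=manip.snapshot("side")
cv2.imwrite("pics/s2.png",cv2.resize(s[60:300,170:470],None,fx=2.3,fy=2.3,interpolation=3))
E
```

```text
t 10.15 tcp [0.545  0.3304 0.1245] F [-0.05 -0.31  0.2 ] open 0.0877 tooly [ 0.045  0.999 -0.001] toolz [-0.002 -0.001 -1.   ]
units [-0.06  0.01  4.68]
```

View pics/s2.png

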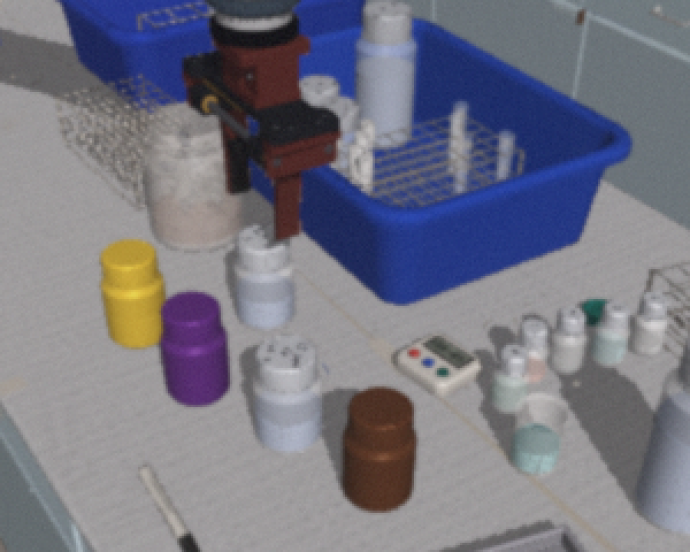

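The light bottle stands upright again at crop (287,390). The fingertips at (288,235) and (237,190) straddle the far bottle's cap at (263,245), clear of the bin. Descending.

Request:
apply_moves(increments="-0.05 0 0.8 0 0 0 0;0 0 0.8 0 0 0 0;0 0 0.7 0 0 0 0;0 0 0.6 0 0 0 0;0 0 0 0 0 0 0")

```text
time_s: 10.62
eef_pos: [0.5456, 0.3301, 0.0654]
orientation: [-0.068, -3.139, 0.002]
contact_force: [-1.3, -1.1, -0.5]
opening: 0.0875
grasp_force: 0.0
```

Request:
apply_moves(increments="0 0 0.6 0 0 0 0;0 0 0.5 0 0 0 0;0 0 0.5 0 0 0 0;0 0 0.1 0 0 0 0;0 0 0 0 0 0 0;0 0 0 0 0 0 0")

```text
time_s: 11.12
eef_pos: [0.5466, 0.3307, 0.0329]
orientation: [-0.067, -3.141, 0.0]
contact_force: [0.2, 0.4, -0.1]
opening: 0.0877
grasp_force: 0.0
```

Request:
apply_moves(increments="0 0 0 0 0 0 0.3;0 0 0 0 0 0 0.5;0 0 0 0 0 0 1;0 0 0 0 0 0 1;0 0 0 0 0 0 1;0 0 0 0 0 0 1;0 0 0 0 0 0 1;0 0 0 0 0 0 1", force=30)

```text
time_s: 11.78
eef_pos: [0.5485, 0.3328, 0.0348]
orientation: [0.067, 3.137, 0.006]
contact_force: [0.3, 5.6, 3.4]
opening: 0.0594
grasp_force: 29.9
```

Request:
apply_moves(increments="0 0 -0.2 0 0 0 1;0 0 -0.4 0 0 0 1;0 0 -0.6 0 0 0 1;0 0 -0.8 0 0 0 1;0 0 0 0 0 0 1;0 0 0 0 0 0 1;0 0 0 0 0 0 1;0 0 0 0 0 0 1")

```text
time_s: 12.45
eef_pos: [0.546, 0.3303, 0.0723]
orientation: [-0.067, -3.14, 0.001]
contact_force: [0.1, -0.8, -5.5]
opening: 0.0591
grasp_force: 29.8
```

```bash
python3 - <<'E'
from h import *
for i in range(4):
    manip.snapshot("side");delta((.505,-.109,.23))
E
```

```text
t 12.5 tcp [0.546  0.3303 0.0722] F [-0.07 -0.19 -5.49] open 0.059 tooly [ 0.043  0.999 -0.001] toolz [-0.001 -0.001 -1.   ]
units [  1.12 -22.04  -7.87]
t 12.55 tcp [0.546  0.3304 0.0722] F [-0.04  0.08 -5.03] open 0.0591 tooly [ 0.043  0.999 -0.001] toolz [-0.001 -0.001 -1.   ]
units [  1.12 -22.04  -7.87]
t 12.6 tcp [0.5462 0.3304 0.0723] F [-0.23  0.18 -5.41] open 0.059 tooly [ 0.043  0.999 -0.001] toolz [-0.001 -0.001 -1.   ]
units [  1.12 -22.05  -7.87]
t 12.65 tcp [0.5463 0.3305 0.0724] F [ 0.79  1.11 -5.1 ] open 0.0588 tooly [ 0.043  0.999 -0.001] toolz [-0.001 -0.001 -1.   ]
units [  1.13 -22.05  -7.86]
```

The load is about 5.2 N (0.53 kg), so this is the heavy bottle. I'll lift it higher and carry it to the tray.

Request:
apply_moves(increments="0 0 -0.5 0 0 0 1;0 0 -0.8 0 0 0 1;0 0 -1 0 0 0 1;0 0 -1 0 0 0 1;0 0 -1 0 0 0 1;0 0 -0.7 0 0 0 1;0 -0.3 0 0 0 0 1;0 -0.6 0 0 0 0 1;0 -0.9 0 0 0 0 1;0 -1 0 0 0 0 1")

```text
time_s: 13.48
eef_pos: [0.5429, 0.2727, 0.1716]
orientation: [-0.066, -3.138, 0.002]
contact_force: [0.5, -0.3, -5.9]
opening: 0.0592
grasp_force: 29.8
```

Request:
apply_moves(increments="0.1 -1 0 0 0 0 1;0.1 -1 0 0 0 0 1;0.1 -1 0 0 0 0 1;0.1 -1 0 0 0 0 1;0.1 -1 0 0 0 0 1;0.1 -1 0 0 0 0 1;0.1 -1 0 0 0 0 1;0.1 -1 0 0 0 0 1;0.1 -1 0 0 0 0 1;0.1 -1 0 0 0 0 1")

```text
time_s: 14.32
eef_pos: [0.5135, 0.0732, 0.1717]
orientation: [-0.068, -3.138, 0.001]
contact_force: [-0.2, -0.8, -5.2]
opening: 0.0595
grasp_force: 29.8
```

Request:
apply_moves(increments="0.1 -1 0 0 0 0 1;0 -1 0 0 0 0 1;0 -1 0 0 0 0 1;0 -1 0 0 0 0 1;0 -1 0 0 0 0 1;0 -1 0 0 0 0 1;0 -0.8 0 0 0 0 1;0 -0.6 0 0 0 0 1;0 -0.3 0 0 0 0 1;0 0 0 0 0 0.8 1")

```text
time_s: 15.15
eef_pos: [0.506, -0.0795, 0.1724]
orientation: [-0.195, -3.134, 0.0]
contact_force: [0.1, -0.4, -3.8]
opening: 0.0592
grasp_force: 29.8
```

Request:
apply_moves(increments="0 0 0 0 0 0.8 1;0 0 0 0 0 0 1;0 0 0 0 0 0 1")

```text
time_s: 15.4
eef_pos: [0.5065, -0.0779, 0.1727]
orientation: [-0.314, -3.125, -0.0]
contact_force: [0.3, -0.9, -5.6]
opening: 0.0592
grasp_force: 29.8
```

```bash
python3 - <<'E'
from h import *
delta((.505,-.109,.036))
s=manip.snapshot("side")
cv2.imwrite("pics/s3.png",cv2.resize(s[130:430,200:560],None,fx=2,fy=2,interpolation=3))
for p in((410,288),(458,348),(380,378),(343,304)):print(plane("side",*p,.022))
E
```

```text
t 15.4 tcp [ 0.5065 -0.0779  0.1727] F [ 0.29 -0.87 -5.61] open 0.0592 tooly [0.199 0.98  0.   ] toolz [-0.001  0.    -1.   ]
units [-0.24 -1.54  6.83]
[ 0.5822 -0.0499  0.022 ]
[ 0.5585 -0.189   0.022 ]
[ 0.42   -0.1626  0.022 ]
[ 0.4585 -0.0146  0.022 ]
```

View pics/s3.png

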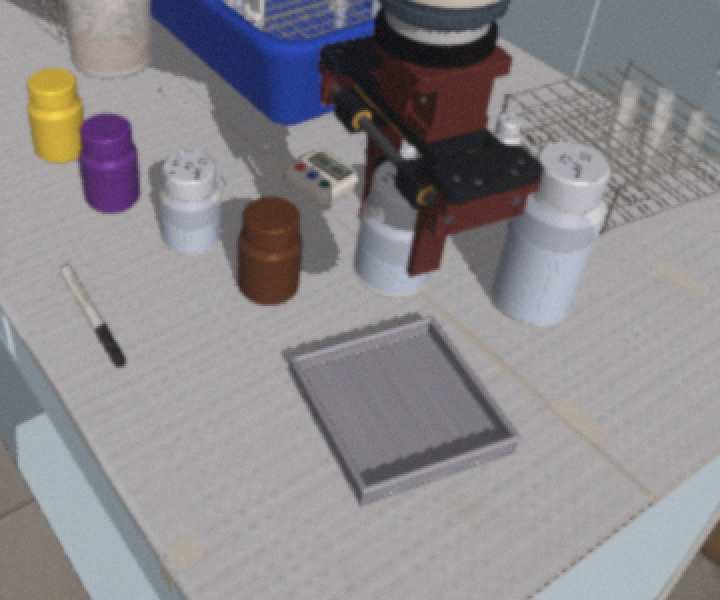

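The tray rim is at crop (430,322), (515,437), (365,497), (290,358), which agrees with the top-view centre to within 5 mm. The bottle hangs upright in the gripper. Centre over the tray and lower slowly.

Request:
apply_moves(increments="-0.1 -0.5 0 0 0 0 1;-0.1 -0.6 0 0 0 0 1;0 -0.38 0.3 0 0 0 1;0 0 0.7 0 0 0 1;0 0 1 0 0 0 1;0 0 1 0 0 0 1;0 0 1 0 0 0 1;0 0 0.8 0 0 0 1;0 0 0.6 0 0 0 1;0 0 0.4 0 0 0 1")

```text
time_s: 16.28
eef_pos: [0.5041, -0.1084, 0.0553]
orientation: [-0.318, -3.123, -0.0]
contact_force: [-0.0, -0.1, -6.2]
opening: 0.0592
grasp_force: 29.8
```

Request:
apply_moves(increments="0 0 0.3 0 0 0 1;0 0 0.15 0 0 0 1;0 0 0.1 0 0 0 1;0 0 0.1 0 0 0 1;0 0 0 0 0 0 1;0 0 0 0 0 0 1")

```text
time_s: 16.78
eef_pos: [0.5054, -0.1078, 0.0445]
orientation: [0.318, 3.125, -0.0]
contact_force: [0.1, -0.4, -5.2]
opening: 0.0593
grasp_force: 29.8
```

Request:
apply_moves(increments="0 0 0.1 0 0 0 1;0 0 0.1 0 0 0 1;0 0 0 0 0 0 1;0 0 0 0 0 0 1")

```text
time_s: 17.12
eef_pos: [0.505, -0.1077, 0.04]
orientation: [-0.318, -3.125, 0.0]
contact_force: [0.4, 0.5, -5.5]
opening: 0.059
grasp_force: 29.8
```

Request:
apply_moves(increments="0 0 0.06 0 0 0 1;0 0 0.06 0 0 0 1;0 0 0 0 0 0 1;0 0 0 0 0 0 1")

```text
time_s: 17.45
eef_pos: [0.5054, -0.1078, 0.0386]
orientation: [0.318, 3.125, -0.0]
contact_force: [-2.5, 1.0, 6.4]
opening: 0.0592
grasp_force: 29.8
```

Contact: the force has gone from -5.5 to +6.4 N. Release and back up.

Request:
apply_moves(increments="0 0 0 0 0 0 0.6;0 0 0 0 0 0 0.3;0 0 0 0 0 0 0;0 0 0 0 0 0 0;0 0 0 0 0 0 0;0 0 0 0 0 0 0;0 0 0 0 0 0 0")

```text
time_s: 18.03
eef_pos: [0.5051, -0.1078, 0.0377]
orientation: [0.318, 3.125, -0.0]
contact_force: [-0.0, -0.1, 0.3]
opening: 0.0874
grasp_force: 0.0
```

Request:
apply_moves(increments="0 0 -0.3 0 0 0 0;0 0 -0.6 0 0 0 0;0 0 -1 0 0 0 0;0 0 -1 0 0 0 0;0 0 -1 0 0 0 0;0 0 -1 0 0 0 0;0 0 -1 0 0 0 0;0 0 -0.6 0 0 0 0;0 0 0 0 0 0 0;0 0 0 0 0 0 0")

```text
time_s: 18.87
eef_pos: [0.5055, -0.1079, 0.1689]
orientation: [0.318, 3.123, -0.001]
contact_force: [1.1, -0.0, 0.5]
opening: 0.0876
grasp_force: 0.0
```

```bash
python3 - <<'E'
from h import *
delta((.505,-.109,.036))
s=manip.snapshot("side")
cv2.imwrite("pics/s4.png",cv2.resize(s[130:430,200:560],None,fx=2,fy=2,interpolation=3))
E
```

```text
t 18.87 tcp [ 0.5055 -0.1079  0.1689] F [ 1.12 -0.02  0.5 ] open 0.0876 tooly [ 0.201  0.98  -0.   ] toolz [ 0.002 -0.001 -1.   ]
units [ 0.03 -0.06  6.64]
```

View pics/s4.png

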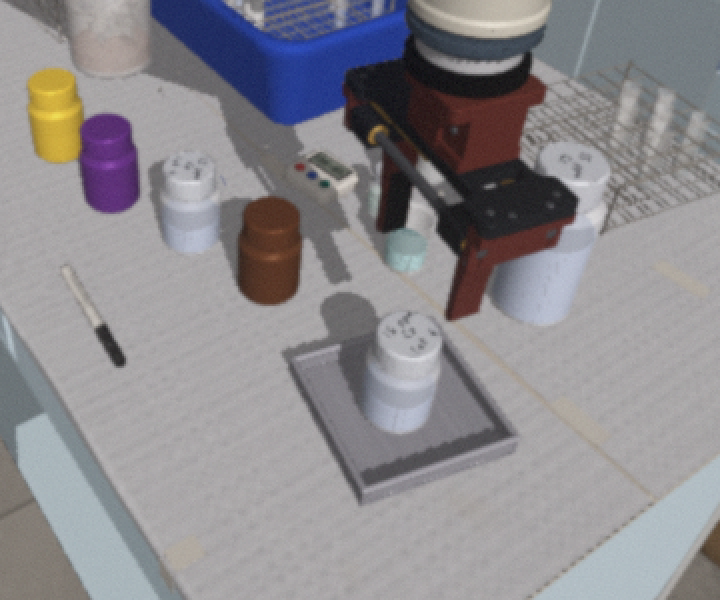

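The heavy bottle stands upright in the middle of the tray (crop 400,375). The light one is upright on the bench (190,205), and the gripper is clear of both.

```bash
python3 -c "
from cell import manip;print(manip.job_done())"
```

```text
the job is handed in; nothing more can be done
None
```

The heavier bottle (about 0.53 kg by lifting) stands upright in the steel tray, the lighter one (about 0.15 kg) is back upright in its place on the bench, and the job was handed in at about 19 s.

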